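# Find and free the latched key on the repair bench's switch box

## Task

One of the four identical keys on the switch box has been left latched down and must be freed before the next repair is connected. Tap all four keys lightly with the fingertips, one after another from the robot's left to its right, to feel which one is latched, without pushing any other key down beside it or freeing it yet. Then press the latched key all the way down and let it go, so that all four keys stand up level; do not pick up or shift anything else on the bench.

Things in the scene. Friction and masses are not known exactly. Their poses are not given: they have to be found in the camera images.
- box: grey switch box with dark top, 160 (x) by 240 (y) by 70 mm tall, fixed. Origin at the centre of its underside; x away from the robot, y to the robot's left, turned up to 17 degrees. Four identical keys in a row in its top, at x = -30 mm and y = +69, +23, -23, -69 mm. Behind them (x over 20 mm): four 6 mm studs, a 16 mm high knob, the bobbin
- cap1: white plastic cap of the leftmost key as the robot sees it (the box's y = +69 mm), 30 mm (x) by 26 mm (y); origin at the centre of its top face, z up. Key up: the top is 15 mm above the box's top plate (85 mm above the bench); latched: about 6 mm lower; at the bottom: 4.5 mm above the plate
- cap2: white plastic cap of the second from the left key as the robot sees it (the box's y = +23 mm), 30 mm (x) by 26 mm (y); origin at the centre of its top face, z up. Key up: the top is 15 mm above the box's top plate (85 mm above the bench); latched: about 6 mm lower; at the bottom: 4.5 mm above the plate
- cap3: white plastic cap of the third from the left key as the robot sees it (the box's y = -23 mm), 30 mm (x) by 26 mm (y); origin at the centre of its top face, z up. Key up: the top is 15 mm above the box's top plate (85 mm above the bench); latched: about 6 mm lower; at the bottom: 4.5 mm above the plate
- cap4: white plastic cap of the rightmost key as the robot sees it (the box's y = -69 mm), 30 mm (x) by 26 mm (y); origin at the centre of its top face, z up. Key up: the top is 15 mm above the box's top plate (85 mm above the bench); latched: about 6 mm lower; at the bottom: 4.5 mm above the plate
- key1 (a joint): how far the leftmost key is down, m: 0 up, about 0.006 latched, 0.0105 bottom. Its spring gives way at 1.2 N, plus 0.45 N per mm (3.4 N at 5 mm, 4.8 N at 8 mm, 5.9 N at the bottom). One of the four keys starts latched: it gives only to a push over 3.9 N, and comes free once pushed beyond 8 mm and let go. The other three start up and never latch
- key2 (a joint): how far the second from the left key is down, m: 0 up, about 0.006 latched, 0.0105 bottom. Its spring gives way at 1.2 N, plus 0.45 N per mm (3.4 N at 5 mm, 4.8 N at 8 mm, 5.9 N at the bottom). One of the four keys starts latched: it gives only to a push over 3.9 N, and comes free once pushed beyond 8 mm and let go. The other three start up and never latch
- key3 (a joint): how far the third from the left key is down, m: 0 up, about 0.006 latched, 0.0105 bottom. Its spring gives way at 1.2 N, plus 0.45 N per mm (3.4 N at 5 mm, 4.8 N at 8 mm, 5.9 N at the bottom). One of the four keys starts latched: it gives only to a push over 3.9 N, and comes free once pushed beyond 8 mm and let go. The other three start up and never latch
- key4 (a joint): how far the rightmost key is down, m: 0 up, about 0.006 latched, 0.0105 bottom. Its spring gives way at 1.2 N, plus 0.45 N per mm (3.4 N at 5 mm, 4.8 N at 8 mm, 5.9 N at the bottom). One of the four keys starts latched: it gives only to a push over 3.9 N, and comes free once pushed beyond 8 mm and let go. The other three start up and never latch
- latch (a joint): slide of the hidden latch inside the box, m: near 0 (0 to 0.002) while it holds its key down, 0.013 once that key has been freed (it jumps there when the key is pressed past 8 mm). It does not tell which key it holds, which differs from start to start
- bobbin: small wooden bobbin, 28 mm across, 32 mm tall, standing on the box behind the keys; origin at the centre of its foot. Bystander
- canister1: white plastic canister, 32 mm across, 50 mm tall, standing left of the box; origin at the centre of its foot. Bystander
- canister2: a second such canister, left of the box and farther back; origin at the centre of its foot. Bystander
- jar: amber jar with a steel cap, 60 mm across, 70 mm tall, right of the box; origin at the centre of its foot. Bystander
- mug: white mug, 80 mm across, 90 mm tall, beyond the box; origin at the centre of its foot. Bystander
- screwdriver: screwdriver lying on the bench between robot and box. Bystander
- wrench: 150 mm wrench lying on the bench beyond the box. Bystander
- offcut: wooden offcut, 50 x 110 x 22 mm, lying at the left of the bench; origin at the centre of its underside. Bystander

How it is judged:
On the way, in this order (a step that is already met when the one before it is completed fails the run):
1. the leftmost key is touched by the fingers (over 0.3 N) while the latch still holds its key (contact force between the fingers and cap1 above 0.3 N and value of joint latch below 0.004 m), for 0.02 s.
2. the second from the left key is touched by the fingers (over 0.3 N) while the latch still holds its key (contact force between the fingers and cap2 above 0.3 N and value of joint latch below 0.004 m), for 0.02 s.
3. the third from the left key is touched by the fingers (over 0.3 N) while the latch still holds its key (contact force between the fingers and cap3 above 0.3 N and value of joint latch below 0.004 m), for 0.02 s.
4. the rightmost key is touched by the fingers (over 0.3 N) while the latch still holds its key (contact force between the fingers and cap4 above 0.3 N and value of joint latch below 0.004 m), for 0.02 s.
5. the latched key is pressed deep enough that the latch lets go (value of joint latch above 0.009 m), for 0.05 s.
At the end, for the whole second after the job is handed in: all four keys are up (each within 1.5 mm of its top position), the latch has let go, and every bystander is within 20 mm of where it stood (value of joint each of key1, key2, key3, key4 below 0.0015 m and value of joint latch above 0.009 m and distance of each of bobbin, canister1, canister2, jar, mug, screwdriver, wrench, offcut from where it was at the start of the episode below 0.02 m); the robot touches nothing.
It fails at once if two keys are down (over 5 mm) at the same time (value of joint each of key1, key2 above 0.005 m or value of joint each of key1, key3 above 0.005 m or value of joint each of key1, key4 above 0.005 m or value of joint each of key2, key3 above 0.005 m or value of joint each of key2, key4 above 0.005 m or value of joint each of key3, key4 above 0.005 m).
It fails at once if a bystander is moved by more than 20 mm, or lifted (distance of any of bobbin, canister1, canister2, jar, mug, screwdriver, wrench, offcut from where it was at the start of the episode above 0.02 m).
It also fails if it takes over 51 s, if anything falls off the work surface, if the arm or the gripper's body presses on something with over 40 N, if the wrist force passes 120 N, or if a joint passes its speed limit or range.

## Robot

A 6-joint arm with a two-finger parallel gripper is mounted at the origin on the work surface. World frame = base frame: x ahead of the robot, y to its left, z up, the work surface at z = 0. Lengths are in m, angles in rad, forces in N, time in s.
With the tool pointing down it reaches from about 0.425 to 0.95 m from the base axis. Payload 3.5 kg.
Tool frame: the origin (TCP) lies between the finger pads; the fingertips stand 14 mm ahead of it and the grasp point (between the pads) lies 5 mm behind it; z points along the fingers, y is the line along which they close (so a half turn about z gives the same grasp; the last joint's range is limited). The gripper opens to 85 mm and grips with 20 to 120 N. Pads are 22 mm wide; open, the fingers measure 114 mm over their backs; the gripper's body (76 mm by 85 mm) begins 54 mm behind the grasp point. The pads swing forward as they close: fully open they stand 13 mm farther back than shut.
Start: joints at [-1.294, 0.286, 1.577, -0, 1.279, -0.15], TCP at [0.279, -0.614, 0.245] pointing down, gripper open.
Joint ranges: [-2.77, 2.77], [-0.9, 2.22], [0.21, 2.48], [-1.53, 4.67], [0.24, 2.81], [-2.84, 2.84]. Speed limits (rad/s): [2.79, 2.79, 3.14, 3.14, 3.14, 3.14].

## Interface

Orientations are given as a unit quaternion [x, y, z, w].
In Python, from plant import * gives the robot as it stands.
- The arm moves only by the tool step_arm, never from a script. Its argument "commands" is a list of rows, each an object of numbers: "gripper": the gripper's target within -1 to 1 (shut at 1, half-way at 0, fully open at -1); "x", "y", "z": the shift along the tool's x, y, z in mm; "spin": the turn about the tool's z in degrees. A call has exactly 10 rows; each row shifts and turns the commanded pose from where the row before left it, along the tool's axes as they then stand; what a row does not reach is not made up. A row lasts 1/10 s, in which the tool goes at most 50 mm and 8.59 degrees, less where a joint would pass 70% of its speed; a pose out of reach is approached as far as the arm can. A call with a gripper value outside its range is refused whole. The fingers move at their own pace and stop on an object; "force" is the grip in N (left out, the last holds). Time passes only in rows, so rows that do not move let the fingers close, or fill a call up. It gives the time, the measured TCP pose, the force, the opening and the grip force at its end, in the units of the state.
- get_state(): the state, without advancing time (a new reading comes with each control period).
- read_camera(name): name is "side" or "top"; returns a dict with "color" (384x512x3 uint8, red, green, blue), "z_map" (384x512 float32, m along the optical axis (not along the pixel's ray), 0 where there is no reading), "fx", "fy", "cx", "cy" (pixels), "distortion" ([k1, k2, p1, p2, k3] as OpenCV has them; the pictures are not rectified), "eye" and "attitude" of the camera in the world. Camera axes: x right, y up, looking along -z (the intrinsics and any distortion apply to the point x, -y, -z); pixel columns grow to the right and rows downward; lengths in m; the calibration is good to about 2 mm. A picture is of the moment at which its call begins.
- sign_off(): hands the job in; it is judged then, once.
The state is a dict: "time": time; "qpos": joint angles; "dq": joint speeds; "joint_efforts": joint torques, N m; "eef_pos": TCP position; "tcp_rot": TCP orientation; "contact_force": force on the tool from outside, world axes, zero at the start; "wrist_torque": the same for the moment, N m; "opening": opening from 0.0 (shut) to 1.0 (fully open); "finger_force": force on a finger pad.
Only numpy, scipy, OpenCV 4.12 (cv2) and the standard library are available. Lean on these libraries where they do the work, as an engineer would, in place of code of your own. Each camera call takes 0.05 s, during which the arm holds its last target. There are 200 camera calls.

## Working session

There is one attempt and no reset: what is moved stays moved. The work goes in short steps, Python scripts to look and compute and a tool call to move; the robot and the scene stay as the last step left them, time stands still between calls to the robot, and variables do not carry over. Pictures are saved under pics/ and viewed, at most 10 in all, crops included, and the job is handed in when it is done.

Besides the shell and the picture viewer there is one more tool, called after "Emit:" by a JSON object that holds its "method" and its "body", one argument or row to a line. step_arm: Moves the arm, as the interface text tells. Its arguments: {"type":"object","properties":{"commands":{"type":"array"},"force":{"type":"number"}},"required":["commands"]}

```bash
mkdir -p pics; cat > h.py <<'E'
from plant import *
import numpy as np, cv2
from scipy.spatial.transform import Rotation as R
def cloud(c):
    h,w=c["z_map"].shape
    K=np.array([[c["fx"],0,c["cx"]],[0,c["fy"],c["cy"]],[0,0,1]])
    u,v=np.meshgrid(np.arange(w),np.arange(h))
    n=cv2.undistortPoints(np.stack([u,v],-1).reshape(-1,1,2).astype(np.float64),K,np.array(c["distortion"],float)).reshape(h,w,2)
    z=c["z_map"].astype(float)
    P=np.stack([n[...,0]*z,-n[...,1]*z,-z],-1)
    a=np.array(c["attitude"],float)
    M=a if a.shape==(3,3) else R.from_quat(a).as_matrix()
    W=P@M.T+np.array(c["eye"]); W[z==0]=np.nan
    return W
E
python3 - <<'E'
from h import *
for n in("top","side"):
    c=read_camera(n); W=cloud(c)
    cv2.imwrite(f"pics/{n}0.png",c["color"][...,::-1]); np.savez(f"{n}0.npz",W=W,color=c["color"])
    print(n,c["eye"],c["attitude"],c["fx"],c["distortion"])
    m=(W[...,2]>.06)&(W[...,2]<.1); 
    ok=np.isfinite(W[...,2]); print(ok.mean(), np.nanpercentile(W.reshape(-1,3),[1,50,99],axis=0))
s=get_state();print(s)
E
```

```text
top [0.42192995 0.09264472 1.15329296] [-0.0445934   0.03690647  0.71286417 -0.69890916] 374.74401138450304 [-0.07345669  0.          0.          0.          0.        ]
0.9960988362630209 [[ 6.96940528e-03 -1.04639877e+00 -7.54119412e-01]
 [ 5.61313319e-01  1.06696612e-01  3.21374226e-04]
 [ 1.40989827e+00  1.26658069e+00  6.59180677e-01]]
side [0.45494001 0.96685754 0.55348139] [-0.02637311  0.50955937  0.85919308 -0.0379599 ] 390.9623742212434 [-0.10002907  0.          0.          0.          0.        ]
0.9960276285807291 [[-0.79869077 -2.01730811 -0.44222024]
 [ 0.52782591  0.04812688  0.00213078]
 [ 1.41259664  0.62730256  0.47851156]]
{'time': 0.1, 'qpos': array([-1.29398798e+00,  2.87131510e-01,  1.57803936e+00,  5.41210869e-06,
        1.27859227e+00, -1.50030380e-01]), 'dq': array([-3.83527578e-04, -2.49457120e-03, -3.43809679e-03, -1.05816044e-04,
       -2.74953023e-04,  5.63503763e-05]), 'joint_efforts': array([ 1.20005880e-03, -4.07293653e+01, -2.93699473e+01, -1.56784427e-04,
        3.44822089e-03, -1.69129287e-06]), 'eef_pos': array([ 0.27929996, -0.61388421,  0.24404442]), 'tcp_rot': array([ 9.77311989e-01,  2.11802028e-01, -6.61611864e-05, -1.08322898e-03]), 'contact_force': array([-0.18308649,  0.46297159,  0.17490967]), 'wrist_torque': array([0.01793904, 0.00519622, 0.03091406]), 'finger_force': 0.0, 'opening': 1.0007895445543251}
```

View pics/top0.png

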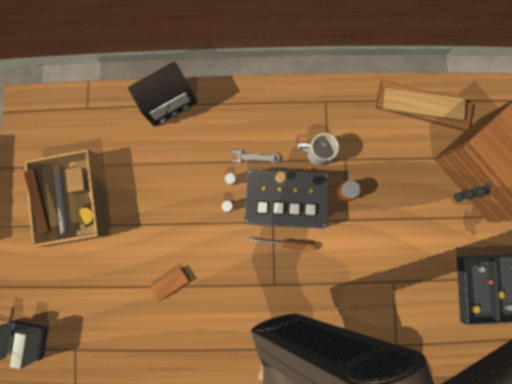

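View pics/side0.png

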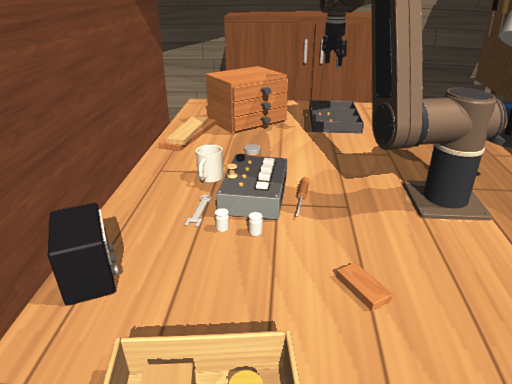

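The top picture shows the box at about columns 246–328, rows 170–228. Its four white caps are at (263,208), (278,209), (294,209) and (310,210). The side picture agrees: the box stands clear and the screwdriver lies in front of it.

```bash
python3 - <<'E'
from h import *
d=np.load("top0.npz");W=d["W"];c=d["color"].astype(int)
roi=np.zeros(W.shape[:2],bool);roi[195:222,252:322]=1
m=(roi&(c.min(-1)>120)).astype(np.uint8)
n,l,st,ce=cv2.connectedComponentsWithStats(m)
P=[]
for i in range(1,n):
    if st[i,4]<30: continue
    p=W[l==i]; P.append(np.median(p,0)); print(ce[i],st[i,4],np.median(p,0),p.min(0),p.max(0))
roi=np.zeros(W.shape[:2],bool);roi[163:235,238:335]=1
pl=roi&(abs(W[...,2]-.07)<.012)&(c.max(-1)<110)
q=W[pl];print("plate z",np.median(q[:,2]),len(q))
r=cv2.minAreaRect(q[:,:2].astype(np.float32));print(r)
for y in (0,):
  k=roi&(W[...,2]>.085); print("high",np.nanmax(W[roi][:,2]))
# side view caps
d=np.load("side0.npz");W=d["W"];c=d["color"].astype(int)
roi=np.zeros(W.shape[:2],bool);roi[155:195,252:280]=1
m=(roi&(c.min(-1)>150)).astype(np.uint8)
n,l,st,ce=cv2.connectedComponentsWithStats(m)
for i in range(1,n):
    if st[i,4]<15: continue
    p=W[l==i]; print("side",ce[i],st[i,4],np.median(p,0),np.percentile(p[:,2],[50,90]))
E
```

```text
[261.89690722 207.05154639] 97 [0.51053692 0.08770044 0.0783878 ] [0.49626857 0.07587972 0.06808024] [0.52551661 0.10220634 0.08251939]
[277.74725275 207.58241758] 91 [0.50671777 0.04217834 0.08474923] [0.49469772 0.03045634 0.07150936] [0.52124589 0.05605244 0.09010862]
[293.95402299 208.55172414] 87 [nan nan nan] [nan nan nan] [nan nan nan]
[309.95402299 209.44827586] 87 [ 0.50137018 -0.04901611  0.08499198] [ 0.48704429 -0.06137367  0.08012328] [ 0.51368872 -0.03767432  0.08998982]
plate z 0.07091579864967579 3721
((0.5368844866752625, 0.01515991985797882), (0.24139820039272308, 0.16031283140182495), 85.86746215820312)
high 0.10594718886637522
side [266.0373444  168.86307054] 241 [nan nan nan] [nan nan]
side [261.86419753 184.96296296] 81 [0.51054536 0.09224337 0.07856695] [0.07856695 0.08036415]
```

Cap 1 reads about 6 mm lower than the others (78.5 mm against 85 mm), so it is probably the latched key. Box yaw is about −4°. Next I move over cap 1 with the gripper shut.

Emit:
{"method": "step_arm", "body": {
  "commands": [
    {"gripper": 1,"x": 25,"y": -27,"z": 0,"spin": 0},
    {"gripper": 1,"x": 25,"y": -27,"z": 0,"spin": 0},
    {"gripper": 1,"x": 25,"y": -27,"z": 0,"spin": 0},
    {"gripper": 1,"x": 25,"y": -27,"z": 0,"spin": 0},
    {"gripper": 1,"x": 25,"y": -27,"z": 0,"spin": 0},
    {"gripper": 1,"x": 25,"y": -27,"z": 0,"spin": 0},
    {"gripper": 1,"x": 25,"y": -27,"z": 0,"spin": 0},
    {"gripper": 1,"x": 25,"y": -27,"z": 0,"spin": 0},
    {"gripper": 1,"x": 25,"y": -27,"z": 0,"spin": 0},
    {"gripper": 1,"x": 25,"y": -27,"z": 0,"spin": 0}
  ],
  "force": 30
}}

```text
time: 1.1
eef_pos: [0.3952, -0.2635, 0.2449]
tcp_rot: [0.977, 0.212, -0.0, -0.0]
contact_force: [1.3, -0.7, 0.0]
opening: 0.001
finger_force: 0.0
```

Emit:
{"method": "step_arm", "body": {
  "commands": [
    {"gripper": 1,"x": 25,"y": -27,"z": 0,"spin": 0},
    {"gripper": 1,"x": 25,"y": -27,"z": 0,"spin": 0},
    {"gripper": 1,"x": 25,"y": -27,"z": 0,"spin": 0},
    {"gripper": 1,"x": 25,"y": -27,"z": 0,"spin": 0},
    {"gripper": 1,"x": 25,"y": -27,"z": 0,"spin": 0},
    {"gripper": 1,"x": 25,"y": -27,"z": 0,"spin": 0},
    {"gripper": 1,"x": 25,"y": -27,"z": 0,"spin": 0},
    {"gripper": 1,"x": 25,"y": -27,"z": 0,"spin": 0},
    {"gripper": 1,"x": 25,"y": -27,"z": 0,"spin": 0},
    {"gripper": 1,"x": 25,"y": -27,"z": 0,"spin": 0}
  ]
}}

```text
time: 2.1
eef_pos: [0.511, 0.0857, 0.2449]
tcp_rot: [0.977, 0.212, -0.0, -0.0]
contact_force: [0.5, -0.5, -0.5]
opening: -0.001
finger_force: 0.0
```

Emit:
{"method": "step_arm", "body": {
  "commands": [
    {"gripper": 1,"x": 0,"y": 0,"z": 5,"spin": -7.7},
    {"gripper": 1,"x": 0,"y": 0,"z": 5,"spin": -7.7},
    {"gripper": 1,"x": 0,"y": 0,"z": 5,"spin": -7.7},
    {"gripper": 1,"x": 0,"y": 0,"z": 5,"spin": -7.7},
    {"gripper": 1,"x": 0,"y": 0,"z": 5,"spin": -7.7},
    {"gripper": 1,"x": 0,"y": 0,"z": 5,"spin": -7.7},
    {"gripper": 1,"x": 0,"y": 0,"z": 5,"spin": -7.7},
    {"gripper": 1,"x": 0,"y": 0,"z": 5,"spin": -7.6},
    {"gripper": 1,"x": 0,"y": 0,"z": 0,"spin": 0},
    {"gripper": 1,"x": 0,"y": 0,"z": 0,"spin": 0}
  ]
}}

```text
time: 3.1
eef_pos: [0.5108, 0.0841, 0.205]
tcp_rot: [0.733, 0.681, -0.0, -0.0]
contact_force: [0.4, -0.4, 0.6]
opening: -0.0
finger_force: 0.0
```

Emit:
{"method": "step_arm", "body": {
  "commands": [
    {"gripper": 1,"x": 3,"y": 0,"z": 20,"spin": 0},
    {"gripper": 1,"x": 0,"y": 0,"z": 20,"spin": 0},
    {"gripper": 1,"x": 0,"y": 0,"z": 20,"spin": 0},
    {"gripper": 1,"x": 0,"y": 0,"z": 20,"spin": 0},
    {"gripper": 1,"x": 0,"y": 0,"z": 10,"spin": 0},
    {"gripper": 1,"x": 0,"y": 0,"z": 8,"spin": 0},
    {"gripper": 1,"x": 0,"y": 0,"z": 2,"spin": 0},
    {"gripper": 1,"x": 0,"y": 0,"z": 0,"spin": 0},
    {"gripper": 1,"x": 0,"y": 0,"z": 0,"spin": 0},
    {"gripper": 1,"x": 0,"y": 0,"z": 0,"spin": 0}
  ]
}}

```text
time: 4.1
eef_pos: [0.5119, 0.0871, 0.1063]
tcp_rot: [0.732, 0.682, 0.001, 0.001]
contact_force: [-0.4, -0.1, 0.7]
opening: -0.002
finger_force: 0.0
```

```bash
python3 - <<'E'
from h import *
c=read_camera("side");im=c["color"][130:220,210:310,::-1]
cv2.imwrite("pics/side1.png",cv2.resize(im,None,fx=6,fy=6,interpolation=cv2.INTER_CUBIC))
s=get_state();print(s["eef_pos"],s["contact_force"],s["time"])
E
```

```text
[0.51178521 0.08710124 0.10610596] [0.10567465 0.86296667 0.12997684] 4.15
```

View pics/side1.png

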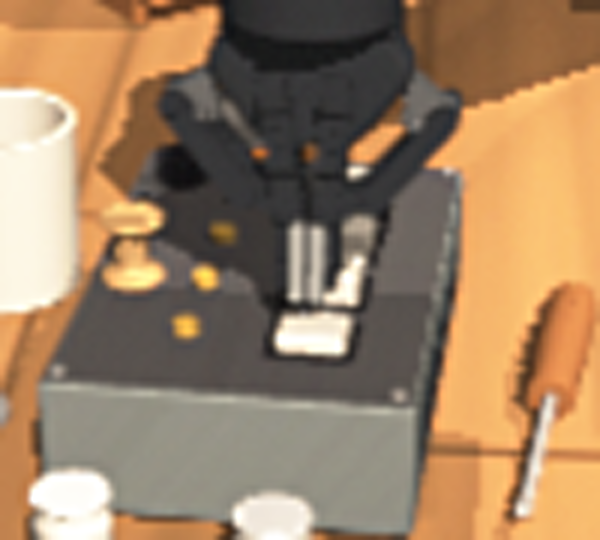

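The side crop shows the shut fingertips (305,300) just above cap 1 (315,332), lined up with it. Next I descend gently.

Emit:
{"method": "step_arm", "body": {
  "commands": [
    {"gripper": 1,"x": 0,"y": 0,"z": 4,"spin": 0},
    {"gripper": 1,"x": 0,"y": 0,"z": 3,"spin": 0},
    {"gripper": 1,"x": 0,"y": 0,"z": 2,"spin": 0},
    {"gripper": 1,"x": 0,"y": 0,"z": 1,"spin": 0},
    {"gripper": 1,"x": 0,"y": 0,"z": 0.5,"spin": 0},
    {"gripper": 1,"x": 0,"y": 0,"z": 0,"spin": 0},
    {"gripper": 1,"x": 0,"y": 0,"z": 0,"spin": 0},
    {"gripper": 1,"x": 0,"y": 0,"z": 0,"spin": 0},
    {"gripper": 1,"x": 0,"y": 0,"z": 0,"spin": 0},
    {"gripper": 1,"x": 0,"y": 0,"z": 0,"spin": 0}
  ]
}}

```text
time: 5.15
eef_pos: [0.5113, 0.0871, 0.0949]
tcp_rot: [0.732, 0.682, 0.0, 0.0]
contact_force: [-0.7, -0.0, -0.0]
opening: 0.002
finger_force: 0.0
```

```bash
python3 - <<'E'
from h import *
s=get_state();print(s["eef_pos"],s["contact_force"])
E
```

```text
[0.51129223 0.08709803 0.09489741] [-0.6544469  -0.04641339 -0.03587756]
```

Emit:
{"method": "step_arm", "body": {
  "commands": [
    {"gripper": 1,"x": 0,"y": 0,"z": 0.3,"spin": 0},
    {"gripper": 1,"x": 0,"y": 0,"z": 0.3,"spin": 0},
    {"gripper": 1,"x": 0,"y": 0,"z": 0.2,"spin": 0},
    {"gripper": 1,"x": 0,"y": 0,"z": 0.2,"spin": 0},
    {"gripper": 1,"x": 0,"y": 0,"z": 0,"spin": 0},
    {"gripper": 1,"x": 0,"y": 0,"z": 0,"spin": 0},
    {"gripper": 1,"x": 0,"y": 0,"z": 0,"spin": 0},
    {"gripper": 1,"x": 0,"y": 0,"z": 0,"spin": 0},
    {"gripper": 1,"x": 0,"y": 0,"z": 0,"spin": 0},
    {"gripper": 1,"x": 0,"y": 0,"z": 0,"spin": 0}
  ]
}}

```text
time: 6.15
eef_pos: [0.5113, 0.0871, 0.0939]
tcp_rot: [0.732, 0.682, 0.0, 0.0]
contact_force: [-0.5, 0.4, 0.3]
opening: -0.003
finger_force: 0.0
```

Emit:
{"method": "step_arm", "body": {
  "commands": [
    {"gripper": 1,"x": 0,"y": 0,"z": 0.2,"spin": 0},
    {"gripper": 1,"x": 0,"y": 0,"z": 0.2,"spin": 0},
    {"gripper": 1,"x": 0,"y": 0,"z": 0.1,"spin": 0},
    {"gripper": 1,"x": 0,"y": 0,"z": 0,"spin": 0},
    {"gripper": 1,"x": 0,"y": 0,"z": 0,"spin": 0},
    {"gripper": 1,"x": 0,"y": 0,"z": 0,"spin": 0},
    {"gripper": 1,"x": 0,"y": 0,"z": 0,"spin": 0},
    {"gripper": 1,"x": 0,"y": 0,"z": 0,"spin": 0},
    {"gripper": 1,"x": 0,"y": 0,"z": 0,"spin": 0},
    {"gripper": 1,"x": 0,"y": 0,"z": 0,"spin": 0}
  ]
}}

```text
time: 7.15
eef_pos: [0.5113, 0.0871, 0.0933]
tcp_rot: [0.732, 0.682, 0.0, 0.0]
contact_force: [0.2, -0.2, -0.5]
opening: -0.001
finger_force: 0.0
```

Emit:
{"method": "step_arm", "body": {
  "commands": [
    {"gripper": 1,"x": 0,"y": 0,"z": 0.2,"spin": 0},
    {"gripper": 1,"x": 0,"y": 0,"z": 0.2,"spin": 0},
    {"gripper": 1,"x": 0,"y": 0,"z": 0.1,"spin": 0},
    {"gripper": 1,"x": 0,"y": 0,"z": 0,"spin": 0},
    {"gripper": 1,"x": 0,"y": 0,"z": 0,"spin": 0},
    {"gripper": 1,"x": 0,"y": 0,"z": 0,"spin": 0},
    {"gripper": 1,"x": 0,"y": 0,"z": 0,"spin": 0},
    {"gripper": 1,"x": 0,"y": 0,"z": 0,"spin": 0},
    {"gripper": 1,"x": 0,"y": 0,"z": 0,"spin": 0},
    {"gripper": 1,"x": 0,"y": 0,"z": 0,"spin": 0}
  ]
}}

```text
time: 8.15
eef_pos: [0.5113, 0.0871, 0.093]
tcp_rot: [0.732, 0.682, -0.0, -0.0]
contact_force: [-1.1, -0.6, 5.0]
opening: 0.003
finger_force: 2.4
```

Firm resistance at 79 mm: key 1 is the stiff, latched one. Next I tap the other three.

Emit:
{"method": "step_arm", "body": {
  "commands": [
    {"gripper": 1,"x": 0,"y": 0,"z": -8,"spin": 0},
    {"gripper": 1,"x": 0,"y": 0,"z": -8,"spin": 0},
    {"gripper": 1,"x": -16,"y": 0,"z": 0,"spin": 0},
    {"gripper": 1,"x": -15,"y": 0,"z": 0,"spin": 0},
    {"gripper": 1,"x": -15,"y": 0,"z": 0,"spin": 0},
    {"gripper": 1,"x": 0,"y": 0,"z": 0,"spin": 0},
    {"gripper": 1,"x": 0,"y": 0,"z": 4,"spin": 0},
    {"gripper": 1,"x": 0,"y": 0,"z": 3,"spin": 0},
    {"gripper": 1,"x": 0,"y": 0,"z": 0,"spin": 0},
    {"gripper": 1,"x": 0,"y": 0,"z": 0,"spin": 0}
  ]
}}

```text
time: 9.15
eef_pos: [0.5078, 0.0416, 0.1015]
tcp_rot: [0.731, 0.682, -0.0, -0.0]
contact_force: [0.0, 0.2, -0.9]
opening: -0.002
finger_force: 0.0
```

Emit:
{"method": "step_arm", "body": {
  "commands": [
    {"gripper": 1,"x": 0,"y": 0,"z": 1,"spin": 0},
    {"gripper": 1,"x": 0,"y": 0,"z": 1,"spin": 0},
    {"gripper": 1,"x": 0,"y": 0,"z": 1,"spin": 0},
    {"gripper": 1,"x": 0,"y": 0,"z": 0.8,"spin": 0},
    {"gripper": 1,"x": 0,"y": 0,"z": 0.6,"spin": 0},
    {"gripper": 1,"x": 0,"y": 0,"z": 0,"spin": 0},
    {"gripper": 1,"x": 0,"y": 0,"z": 0,"spin": 0},
    {"gripper": 1,"x": 0,"y": 0,"z": 0,"spin": 0},
    {"gripper": 1,"x": 0,"y": 0,"z": 0,"spin": 0},
    {"gripper": 1,"x": 0,"y": 0,"z": 0,"spin": 0}
  ]
}}

```text
time: 10.15
eef_pos: [0.5081, 0.0413, 0.0975]
tcp_rot: [0.732, 0.682, 0.0, -0.0]
contact_force: [0.2, 0.7, 1.4]
opening: 0.004
finger_force: 0.9
```

Key 2 is touched and springy (about 1.8 N at 1.5 mm down).

Emit:
{"method": "step_arm", "body": {
  "commands": [
    {"gripper": 1,"x": 0,"y": 0,"z": -6,"spin": 0},
    {"gripper": 1,"x": 0,"y": 0,"z": -6,"spin": 0},
    {"gripper": 1,"x": -16,"y": 0,"z": 0,"spin": 0},
    {"gripper": 1,"x": -15,"y": 0,"z": 0,"spin": 0},
    {"gripper": 1,"x": -15,"y": 0,"z": 0,"spin": 0},
    {"gripper": 1,"x": 0,"y": 0,"z": 0,"spin": 0},
    {"gripper": 1,"x": 0,"y": 0,"z": 4,"spin": 0},
    {"gripper": 1,"x": 0,"y": 0,"z": 3,"spin": 0},
    {"gripper": 1,"x": 0,"y": 0,"z": 0,"spin": 0},
    {"gripper": 1,"x": 0,"y": 0,"z": 0,"spin": 0}
  ]
}}

```text
time: 11.15
eef_pos: [0.5046, -0.0041, 0.1021]
tcp_rot: [0.731, 0.682, -0.0, -0.0]
contact_force: [-0.7, -0.4, 0.1]
opening: 0.002
finger_force: 0.0
```

Emit:
{"method": "step_arm", "body": {
  "commands": [
    {"gripper": 1,"x": 0,"y": 0,"z": 1,"spin": 0},
    {"gripper": 1,"x": 0,"y": 0,"z": 1,"spin": 0},
    {"gripper": 1,"x": 0,"y": 0,"z": 1,"spin": 0},
    {"gripper": 1,"x": 0,"y": 0,"z": 1,"spin": 0},
    {"gripper": 1,"x": 0,"y": 0,"z": 1,"spin": 0},
    {"gripper": 1,"x": 0,"y": 0,"z": 0,"spin": 0},
    {"gripper": 1,"x": 0,"y": 0,"z": 0,"spin": 0},
    {"gripper": 1,"x": 0,"y": 0,"z": 0,"spin": 0},
    {"gripper": 1,"x": 0,"y": 0,"z": 0,"spin": 0},
    {"gripper": 1,"x": 0,"y": 0,"z": 0,"spin": 0}
  ]
}}

```text
time: 12.15
eef_pos: [0.5048, -0.0046, 0.0975]
tcp_rot: [0.732, 0.682, 0.0, 0.0]
contact_force: [0.1, 1.7, 2.4]
opening: -0.001
finger_force: 0.9
```

Emit:
{"method": "step_arm", "body": {
  "commands": [
    {"gripper": 1,"x": 0,"y": 0,"z": -6,"spin": 0},
    {"gripper": 1,"x": 0,"y": 0,"z": -6,"spin": 0},
    {"gripper": 1,"x": -16,"y": 0,"z": 0,"spin": 0},
    {"gripper": 1,"x": -15,"y": 0,"z": 0,"spin": 0},
    {"gripper": 1,"x": -15,"y": 0,"z": 0,"spin": 0},
    {"gripper": 1,"x": 0,"y": 0,"z": 0,"spin": 0},
    {"gripper": 1,"x": 0,"y": 0,"z": 4,"spin": 0},
    {"gripper": 1,"x": 0,"y": 0,"z": 3,"spin": 0},
    {"gripper": 1,"x": 0,"y": 0,"z": 0,"spin": 0},
    {"gripper": 1,"x": 0,"y": 0,"z": 0,"spin": 0}
  ]
}}

```text
time: 13.15
eef_pos: [0.5013, -0.0501, 0.1021]
tcp_rot: [0.731, 0.682, -0.0, -0.0]
contact_force: [0.3, 0.5, 0.4]
opening: 0.0
finger_force: 0.0
```

Emit:
{"method": "step_arm", "body": {
  "commands": [
    {"gripper": 1,"x": 0,"y": 0,"z": 1,"spin": 0},
    {"gripper": 1,"x": 0,"y": 0,"z": 1,"spin": 0},
    {"gripper": 1,"x": 0,"y": 0,"z": 1,"spin": 0},
    {"gripper": 1,"x": 0,"y": 0,"z": 1,"spin": 0},
    {"gripper": 1,"x": 0,"y": 0,"z": 1,"spin": 0},
    {"gripper": 1,"x": 0,"y": 0,"z": 0,"spin": 0},
    {"gripper": 1,"x": 0,"y": 0,"z": 0,"spin": 0},
    {"gripper": 1,"x": 0,"y": 0,"z": 0,"spin": 0},
    {"gripper": 1,"x": 0,"y": 0,"z": 0,"spin": 0},
    {"gripper": 1,"x": 0,"y": 0,"z": 0,"spin": 0}
  ]
}}

```text
time: 14.15
eef_pos: [0.5016, -0.0505, 0.0975]
tcp_rot: [0.732, 0.682, 0.0, -0.0]
contact_force: [-0.7, 1.3, 1.3]
opening: 0.006
finger_force: 0.9
```

Keys 2–4 all give springily, so key 1 is the latched one. Next I return to it and press it nearly to the bottom.

Emit:
{"method": "step_arm", "body": {
  "commands": [
    {"gripper": 1,"x": 0,"y": 0,"z": -6,"spin": 0},
    {"gripper": 1,"x": 0,"y": 0,"z": -6,"spin": 0},
    {"gripper": 1,"x": 23,"y": 0,"z": 0,"spin": 0},
    {"gripper": 1,"x": 23,"y": 0,"z": 0,"spin": 0},
    {"gripper": 1,"x": 23,"y": 0,"z": 0,"spin": 0},
    {"gripper": 1,"x": 23,"y": 0,"z": 0,"spin": 0},
    {"gripper": 1,"x": 23,"y": 0,"z": 0,"spin": 0},
    {"gripper": 1,"x": 23,"y": 0,"z": 0,"spin": 0},
    {"gripper": 1,"x": 0,"y": 0,"z": 0,"spin": 0},
    {"gripper": 1,"x": 0,"y": 0,"z": 0,"spin": 0}
  ]
}}

```text
time: 15.15
eef_pos: [0.5113, 0.0871, 0.1097]
tcp_rot: [0.731, 0.682, -0.0, 0.0]
contact_force: [0.6, -0.9, 0.1]
opening: -0.006
finger_force: 0.0
```

Emit:
{"method": "step_arm", "body": {
  "commands": [
    {"gripper": 1,"x": 0,"y": 0,"z": 6,"spin": 0},
    {"gripper": 1,"x": 0,"y": 0,"z": 6,"spin": 0},
    {"gripper": 1,"x": 0,"y": 0,"z": 3,"spin": 0},
    {"gripper": 1,"x": 0,"y": 0,"z": 2,"spin": 0},
    {"gripper": 1,"x": 0,"y": 0,"z": 1.5,"spin": 0},
    {"gripper": 1,"x": 0,"y": 0,"z": 1,"spin": 0},
    {"gripper": 1,"x": 0,"y": 0,"z": 1,"spin": 0},
    {"gripper": 1,"x": 0,"y": 0,"z": 0,"spin": 0},
    {"gripper": 1,"x": 0,"y": 0,"z": 0,"spin": 0},
    {"gripper": 1,"x": 0,"y": 0,"z": 0,"spin": 0}
  ]
}}

```text
time: 16.15
eef_pos: [0.5109, 0.0865, 0.0893]
tcp_rot: [0.732, 0.682, -0.001, -0.0]
contact_force: [-3.4, -2.8, 5.8]
opening: 0.0
finger_force: 2.7
```

The key is about 9.7 mm down at about 5.6 N. Next I lift clear and check.

Emit:
{"method": "step_arm", "body": {
  "commands": [
    {"gripper": 1,"x": 0,"y": 0,"z": -5,"spin": 0},
    {"gripper": 1,"x": 0,"y": 0,"z": -10,"spin": 0},
    {"gripper": 1,"x": 0,"y": 0,"z": -20,"spin": 0},
    {"gripper": 1,"x": 0,"y": 0,"z": -30,"spin": 0},
    {"gripper": 1,"x": 0,"y": 0,"z": -35,"spin": 0},
    {"gripper": 1,"x": 0,"y": 0,"z": -30,"spin": 0},
    {"gripper": 1,"x": -30,"y": 0,"z": -10,"spin": 0},
    {"gripper": 1,"x": -40,"y": 0,"z": 0,"spin": 0},
    {"gripper": 1,"x": -40,"y": 0,"z": 0,"spin": 0},
    {"gripper": 1,"x": -40,"y": 0,"z": 0,"spin": 0}
  ]
}}

```text
time: 17.15
eef_pos: [0.5008, -0.0635, 0.2297]
tcp_rot: [0.731, 0.682, 0.001, 0.001]
contact_force: [0.5, -0.2, -0.4]
opening: 0.001
finger_force: 0.0
```

Emit:
{"method": "step_arm", "body": {
  "commands": [
    {"gripper": 1,"x": -40,"y": 0,"z": 0,"spin": 0},
    {"gripper": 1,"x": -40,"y": 0,"z": 0,"spin": 0},
    {"gripper": 1,"x": -40,"y": 0,"z": 0,"spin": 0},
    {"gripper": 1,"x": -40,"y": 0,"z": 0,"spin": 0},
    {"gripper": 1,"x": -40,"y": 0,"z": 0,"spin": 0},
    {"gripper": 1,"x": -40,"y": 0,"z": 0,"spin": 0},
    {"gripper": 1,"x": 0,"y": 0,"z": 0,"spin": 0},
    {"gripper": 1,"x": 0,"y": 0,"z": 0,"spin": 0},
    {"gripper": 1,"x": 0,"y": 0,"z": 0,"spin": 0},
    {"gripper": 1,"x": 0,"y": 0,"z": 0,"spin": 0}
  ]
}}

```text
time: 18.15
eef_pos: [0.4841, -0.3006, 0.229]
tcp_rot: [0.731, 0.682, 0.0, 0.0]
contact_force: [-0.6, 0.2, -0.9]
opening: -0.0
finger_force: 0.0
```

```bash
python3 - <<'E'
from h import *
for n in("top","side"):
    C=read_camera(n);W=cloud(C);c=C["color"].astype(int)
    roi=(abs(W[...,0]-.507)<.035)&(W[...,1]<.115)&(W[...,1]>-.08)&(W[...,2]>.068)&(W[...,2]<.1)
    for k,(x,y) in enumerate([(.511,.087),(.508,.041),(.505,-.005),(.502,-.051)]):
        p=W[roi&(c.min(-1)>110)&(abs(W[...,0]-x)<.011)&(abs(W[...,1]-y)<.009)]
        print(n,k+1,len(p),np.median(p[:,2]) if len(p) else None)
    cv2.imwrite(f"pics/{n}2.png",C["color"][...,::-1])
s=get_state();print(s["eef_pos"],s["contact_force"],s["time"])
E
```

```text
top 1 48 0.08563148093322481
top 2 48 0.08538609499768035
top 3 44 0.08501389421422989
top 4 46 0.0855765303218311
side 1 34 0.0857713149875787
side 2 26 0.08571196326261066
side 3 24 0.08589152612934361
side 4 22 0.08559187930631398
[ 0.4840613  -0.30076474  0.22903846] [0.4834921  0.10900745 0.22300056] 18.25
```

View pics/top2.png

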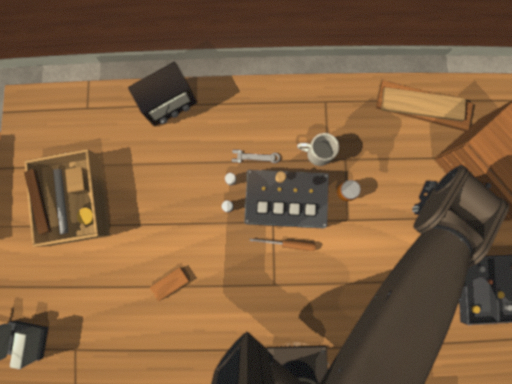

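All four caps (263–310, 208) now stand level at about 85.5 mm. The bystanders are where they were and the arm is clear.

```bash
python3 -c "
from plant import *
print(sign_off())"
```

```text
the job is handed in; nothing more can be done
None
```

Key 1 (leftmost) was the latched one: after tapping all four keys left to right I pressed it down and released it, all four now stand level at about 85.5 mm with nothing else moved, and the job is handed in (no verdict was returned).

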